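Clip the little pail into the snap hook

TASK

Pick up the small green pail by its strap handle and clip it into the snap hook on the stand: feel for the hook's tip, press the top bar of the handle gently down past the sprung gate until the gate has snapped shut above it, and let the pail hang upright in the bottom of the hook. Never press hard on the hook (about 5 N opens the gate, 15 N is too much), keep the gripper itself off the stand and hook, and leave the other things on the worktop where they are.

Things in the scene. Friction and masses are not known exactly. Their poses are not given: they have to be found in the camera images.
- pail: Small green tapered pail, 59 mm across, 50 mm tall, 100 to 180 g. Origin: centre of underside, z up. A rigid steel strap handle rises from its rim: two flat straps, 12 mm wide along the pail's x, 3 mm thick, at y = +-23.5 mm (50 mm over both), vertical from z = 80 to 130 mm, flared below, joined on top by a bar along y. Grip from above, closing along y on the straps' outer faces at their top.
- crown (a point): Middle of the handle's top bar, on its axis: (0, 0, 130 mm) of the pail. The bar is round, 6 mm thick, straight along the pail's y, with 44 mm free between the straps and 77 mm open height below it down to the rim. With the fingers on the straps (TCP about level with the bar) its middle stays free.
- stand: Fixed stand: dark base plate 130 x 120 x 14 mm (origin: centre of underside, z up), post at x = +40 mm, black clamp block on it (top z = 241 mm). A stem with a snap hook at its end points from it along the stand's -x at y = 0. The stem is clamped at an unknown, unreported setting s between 0 and 36 mm; the hook sits s further along -x than the three points of the stand.
- hinge_in (a point): Gate hinge's place if s = 0; stand frame (-52, 0, 230) mm, axes as the stand's. The hook is a J of 8 mm round steel bar in the stand's x-z plane: shank at the stem, bowl below, upturned tip (nose) at the -x end, mouth upward, closed by the gate. Everything of it is at most 18 mm wide in y; shank and stem reach no higher than 4 mm above the hinge axis.
- nose_in (a point): Nose's inner face (the side toward the hinge), at the height of the nose's round top, if s = 0: stand frame (-87, 0, 246) mm. The nose is an upright 8 mm bar, outer face 8 mm further along -x. It stands 13 mm above the shut gate's upper side, so the handle bar, with its axis 9 mm above the gate's axis, can be slid along -x over the gate until it touches the nose.
- bowl_in (a point): Bowl's inner floor if s = 0: stand frame (-72, 0, 203) mm; flat 8 mm to either side along x. The hook's underside is at z = 195. A handle bar resting in the bowl has its axis at z = 206, 24 mm below the shut gate's axis.
- gate (a joint): Brass gate, 6 mm round bar, level when shut (0), axis at z = 230 mm, from the hinge to its free end 34 mm off, 1 mm short of the nose. Grows in rad as the end is pushed down (stop 0.77); sprung shut, 2 to 5 N. The handle bar passes cleanly only with 1 to 4 mm between it and the nose's inner face; it is through 20 to 24 mm below the shut axis (sooner near the nose)..
- salt: Salt shaker, 44 mm across, 90 mm tall; bystander. Origin: centre of underside.
- spice: Spice jar with green cap, 46 mm across, 106 mm tall; bystander. Origin: centre of underside.
- tuna: Flat food tin, 86 mm across, 40 mm tall; bystander. Origin: centre of underside.
- timer: Green and white wind-up kitchen timer, 69 mm across, 55 mm tall; bystander. Origin: centre of underside.
- onion: Onion on the chopping board, 82 mm across; bystander.
- lemon: Lemon on the chopping board, 78 mm long; bystander.
Not all that is in view belongs to the job. Leave any blue look-alike of the pail alone.

How it is judged:
On the way, in this order (a step that is already met when the one before it is completed fails the run):
1. the pail is lifted clear of the worktop (height (world z) of pail above 0.04 m), for 0.2 s.
2. the handle's bar presses the gate open (value of joint gate above 0.25 rad and contact force between pail and stand above 0.5 N), for 0.02 s.
At the end, for the whole second after the job is handed in: The pail hangs at rest in the hook's bowl, carried by the hook, upright within about 14 degrees, its handle bar's axis 199 to 214 mm above the worktop and within 18 mm of the hook's plane, and the gate is shut above it (under 0.12 rad) (value of joint gate below 0.12 rad and z of crown in the frame of stand between 0.199 and 0.214 m and y of crown in the frame of stand between -0.018 and 0.018 m and x of crown in the frame of stand between -0.125 and -0.05 m and angle between pail's own z axis and vertical below 0.25 rad and contact force between pail and stand above 0.4 N and linear speed of pail below 0.06 m/s); the robot touches nothing.
It fails at once if the pail is pressed against the hook or stand with more than 15 N (contact force between pail and stand above 15 N).
It fails at once if the robot itself pushes the stand or hook with more than 8 N (contact force between any of the fingers, the arm and stand above 8 N).
It fails at once if one of the bystanders (salt shaker, spice jar, tin, timer, onion, lemon) is shifted by more than 30 mm (distance of any of salt, spice, tuna, timer, onion, lemon from where it was at the start of the episode above 0.03 m).
It also fails if it takes over 48 s, if anything falls off the work surface, if the arm or the gripper's body presses on something with over 40 N, if the wrist force passes 120 N, or if a joint passes its speed limit or range.

ROBOT

A 6-joint arm with a two-finger parallel gripper is mounted at the origin on a cart in front of the work surface, level with it; the furniture and walls round the work are solid. World frame = base frame: x ahead of the robot, y to its left, z up, the work surface at z = 0. Lengths are in m, angles in rad, forces in N, time in s.
With the tool pointing down it reaches from about 0.3 to 0.875 m from the base axis. Payload 6.4 kg.
Tool frame: the origin (TCP) lies between the finger pads, 19 mm behind the fingertips; this is the grasp point; z points along the fingers, y is the line along which they close (so a half turn about z gives the same grasp; the last joint's range is limited). The gripper opens to 85 mm and grips with 20 to 120 N. Pads are 22 mm wide; open, the fingers measure 114 mm over their backs; the gripper's body (76 mm by 85 mm) begins 54 mm behind the grasp point. The pads swing forward as they close: fully open they stand 13 mm farther back than shut.
Start: joints at [1.091, 0.181, 1.607, -0, 1.354, -0.206], TCP at [0.155, 0.554, 0.25] pointing down, gripper open.
Joint ranges: [-2.99, 2.99], [-0.89, 2.07], [0.3, 2.58], [-1.14, 4.28], [0, 2.63], [-3.12, 3.12]. Speed limits (rad/s): [2.57, 2.57, 3.01, 3.14, 3.14, 3.14].

INTERFACE

Orientations are given as a unit quaternion [w, x, y, z].
In Python, from bench import get_obs, optics, workorder gives the robot as it stands.
- The arm moves only by the shell command python3 -m jog FILE, which reads ROWS from the file FILE. ROWS is a JSON list of rows, 1 to 10 of them, each an object with the fields xyz (a list: dx, dy, dz in normalised numbers (1 is 0.8 m)), rot (a list: a rotation vector rx, ry, rz in fractions of the full range, 1 being 4 rad), jaw (the opening from 0.0 (shut) to 1.0 (fully open)); a field left out counts as zero (the opening has to be given); each row is the pose to reach, as a shift and turn from the pose commanded when the command began, along the tool's axes at that moment; what a row does not reach only later rows make up. A row lasts 1/8 s, in which the tool goes at most 0.0625 m and 0.188 rad, less where a joint would pass 70% of its speed; a pose out of reach is approached as far as the arm can. The fingers move at their own pace and stop on an object; the grip force is fixed at half the most. Time passes only in rows, so rows that do not move let the fingers close. It prints the time, the measured TCP pose, the force, the opening and the grip force at its end. Shift and turn numbers lie between -1 and 1, and a call with a number outside is refused. Input that does not fit is refused with a message, and nothing moves.
- get_obs(): the state, without advancing time (a new reading comes with each control period).
- optics.camera(name): name is "side" or "top"; returns (picture, depth): 480x640x3 uint8, blue, green, red; 480x640 float32, m along the optical axis (not along the pixel's ray), 0 where there is no reading.
- optics.camera_params(name): a dict with "fovy" (degrees; the focal length in pixels is half the picture's height over the tangent of half this angle, whatever the lens; pixels are square), "cx", "cy" (the principal point, pixels), "view" (4x4, takes a point from world to camera coordinates). Camera axes: x right, y up, looking along -z (the intrinsics and any distortion apply to the point x, -y, -z); pixel columns grow to the right and rows downward; lengths in m; the calibration is good to about 2 mm. A picture is of the moment at which its call begins. camera_params takes no time and is no camera call.
- workorder.hand_in(): hands the job in; it is judged then, once.
The state is a dict: "time_s": time; "q": joint angles; "dq": joint speeds; "joint_efforts": joint torques, N m; "eef_pos": TCP position; "eef_rot": TCP orientation; "wrist_force": force on the tool from outside, world axes, zero at the start; "torque": the same for the moment, N m; "opening": opening from 0.0 (shut) to 1.0 (fully open); "grasp_force": force on a finger pad.
Only numpy, scipy, OpenCV 4.12 (cv2) and the standard library are available. Lean on these libraries where they do the work, as an engineer would, in place of code of your own. Each camera call takes 0.05 s, during which the arm holds its last target. There are 200 camera calls.

## Working session

There is one attempt and no reset: what is moved stays moved. The work goes in short steps, Python scripts to look and compute and a shell command to move; the robot and the scene stay as the last step left them, time stands still between calls to the robot, and variables do not carry over. Pictures are saved under pics/ and viewed, at most 10 in all, crops included, and the job is handed in when it is done.

```bash
ls; mkdir -p pics
python3 - <<'E'
from bench import get_obs, optics
import cv2, numpy as np
for n in("side","top"):
    p,d=optics.camera(n); cv2.imwrite(f"pics/{n}0.png",p); np.savez(f"{n}0.npz",p=p,d=d)
    c=optics.camera_params(n); print(n,{k:(np.round(v,4).tolist()) for k,v in c.items()}, (d>0).mean())
o=get_obs();print({k:np.round(v,3).tolist() for k,v in o.items()})
E
```

```text
pics
side {'fovy': 50.7052, 'cx': 313.7245, 'cy': 242.0582, 'view': [[0.8454, -0.5341, -0.0063, -0.5164], [0.3183, 0.4942, 0.8089, -0.2103], [-0.4289, -0.6859, 0.5878, -1.1993], [0.0, 0.0, 0.0, 1.0]]} 0.9644986979166666
top {'fovy': 42.7144, 'cx': 314.743, 'cy': 237.5179, 'view': [[-0.0401, -0.9992, 0.0013, -0.1626], [0.978, -0.0389, 0.205, -0.5487], [-0.2048, 0.0095, 0.9788, -1.417], [0.0, 0.0, 0.0, 1.0]]} 0.995693359375
{'time_s': 0.1, 'q': [1.091, 0.181, 1.608, -0.0, 1.354, -0.206], 'dq': [0.0, -0.001, -0.003, -0.001, 0.0, 0.0], 'joint_efforts': [-0.0, -44.587, -35.224, -0.0, 0.004, -0.0], 'eef_pos': [0.155, 0.553, 0.249], 'eef_rot': [-0.0, 0.136, 0.991, -0.001], 'wrist_force': [-0.167, 0.087, 0.504], 'torque': [-0.014, 0.025, -0.012], 'grasp_force': 0.0, 'opening': 1.002}
```

View pics/side0.png

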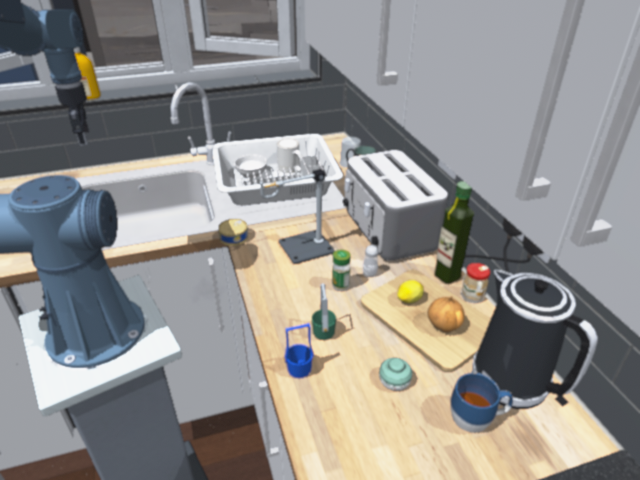

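View pics/top0.png

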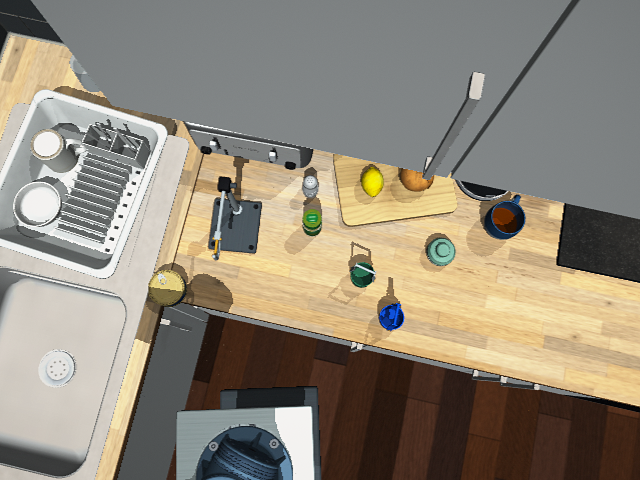

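The side view shows the green pail at (323,323) with its handle top at about (324,290). The stand plate is at (307,245) and the hook near (268,187). In the top view the pail is at (362,274), the plate at (236,225) and the hook end at (216,255). Next I'll enlarge these areas and back-project the points.

```bash
cat > h.py <<'E'
import numpy as np, cv2
from bench import get_obs, optics
def cam(n):
    c=optics.camera_params(n); f=240/np.tan(np.radians(c["fovy"])/2)
    return f,c["cx"],c["cy"],np.array(c["view"])
def ray(n,u,v):
    f,cx,cy,V=cam(n); R=V[:3,:3]; o=-R.T@V[:3,3]
    return o, R.T@np.array([(u-cx)/f,-(v-cy)/f,-1.0])
def onz(n,u,v,z):
    o,d=ray(n,u,v); return o+d*(z-o[2])/d[2]
def pts(n,D):
    f,cx,cy,V=cam(n); v,u=np.mgrid[:480,:640]
    P=np.stack([(u-cx)/f*D,-(v-cy)/f*D,-D],-1)-V[:3,3]
    return P@V[:3,:3]
def proj(n,P):
    f,cx,cy,V=cam(n); c=V[:3,:3]@np.asarray(P)+V[:3,3]
    return np.array([cx-f*c[0]/c[2], cy+f*c[1]/c[2]])
def two(p,q):
    o1,d1=ray("side",*p); o2,d2=ray("top",*q)
    s=np.linalg.lstsq(np.c_[d1,-d2],o2-o1,rcond=None)[0]
    a,b=o1+s[0]*d1,o2+s[1]*d2; return (a+b)/2,np.linalg.norm(a-b)
E
python3 - <<'E'
from h import *
s=np.load("side0.npz");t=np.load("top0.npz")
def crop(p,x,y,w,h,k): return cv2.resize(p[y:y+h,x:x+w],None,fx=k,fy=k,interpolation=cv2.INTER_CUBIC)
out=np.zeros((600,800,3),np.uint8)
out[:300,:400]=crop(s['p'],250,160,100,75,4); out[:300,400:]=crop(t['p'],190,170,100,75,4)[:, :]
out[300:,:400]=crop(s['p'],280,270,100,75,4); out[300:,400:]=crop(t['p'],190,200,100,75,4)
out[300:,600:]=crop(t['p'],340,235,50,75,4)
cv2.imwrite("pics/crop0.png",out)
for n,z in(("side",s),("top",t)):
    X=pts(n,z['d']); hsv=cv2.cvtColor(z['p'],cv2.COLOR_BGR2HSV)
    print(n,"table med z",np.round(X[300:330,320:340,2] if n=="top" else X[400:420,330:350,2],4).mean())
    m=(hsv[...,0]>65)&(hsv[...,0]<90)&(hsv[...,1]>110)&(hsv[...,2]<180)
    k,l,st,c=cv2.connectedComponentsWithStats(m.astype(np.uint8))
    for i in range(1,k):
        if st[i,4]>40: print(st[i],c[i].round(1),"med",np.median(X[l==i],0).round(3),X[l==i][:,2].min().round(3),X[l==i][:,2].max().round(3))
    hi=(X[...,2]>.18)&(X[...,2]<.27)&(X[...,0]>.3)&(X[...,0]<.75)&(X[...,1]>-.1)&(X[...,1]<.35)
    v,u=np.nonzero(hi)
    if len(u): print("hook pts",len(u)); print(np.c_[u,v,X[hi].round(3)][::max(1,len(u)//25)])
E
```

```text
side table med z 0.00048275000000000054
[336 274   7  12  57] [339.8 278.4] med [ 0.565 -0.198  0.045] 0.022 0.061
[330 313   4  13  45] [331.4 319.4] med [ 0.476 -0.291  0.032] 0.009 0.049
[314 322   7  15  52] [317.3 328.8] med [ 0.427 -0.308  0.03 ] 0.001 0.05
hook pts 490
[[ 3.18e+02  1.69e+02  6.38e-01  1.80e-02  2.38e-01]
 [ 3.18e+02  1.71e+02  6.30e-01  7.00e-03  2.39e-01]
 [ 3.12e+02  1.73e+02  6.16e-01  1.40e-02  2.34e-01]
 [ 3.18e+02  1.74e+02  6.24e-01 -4.00e-03  2.37e-01]
 [ 3.22e+02  1.75e+02  6.33e-01 -8.00e-03  2.33e-01]
 [ 3.21e+02  1.76e+02  6.29e-01 -9.00e-03  2.32e-01]
 [ 3.16e+02  1.77e+02  6.18e-01 -2.00e-03  2.29e-01]
 [ 3.06e+02  1.78e+02  5.95e-01  1.00e-02  2.27e-01]
 [ 2.94e+02  1.79e+02  5.61e-01  1.30e-02  2.33e-01]
 [ 3.20e+02  1.79e+02  6.24e-01 -1.30e-02  2.26e-01]
 [ 3.14e+02  1.80e+02  6.17e-01  6.00e-03  2.17e-01]
 [ 2.89e+02  1.81e+02  5.46e-01  1.30e-02  2.32e-01]
 [ 2.74e+02  1.82e+02  5.12e-01  3.30e-02  2.29e-01]
 [ 3.16e+02  1.82e+02  6.24e-01  7.00e-03  2.08e-01]
 [ 2.85e+02  1.83e+02  5.36e-01  1.80e-02  2.26e-01]
 [ 2.78e+02  1.84e+02  5.16e
[... 1497 characters left out ...]
 2.33e-01]
 [ 2.23e+02  2.02e+02  5.90e-01  1.00e-02  2.34e-01]
 [ 2.19e+02  2.09e+02  5.75e-01  1.80e-02  2.35e-01]
 [ 2.18e+02  2.15e+02  5.62e-01  2.10e-02  2.33e-01]
 [ 2.18e+02  2.21e+02  5.48e-01  2.00e-02  2.36e-01]
 [ 2.17e+02  2.27e+02  5.35e-01  2.20e-02  2.38e-01]
 [ 2.16e+02  2.32e+02  5.24e-01  2.50e-02  2.37e-01]
 [ 2.18e+02  2.35e+02  5.18e-01  2.10e-02  2.36e-01]
 [ 2.18e+02  2.38e+02  5.12e-01  2.10e-02  2.34e-01]
 [ 2.20e+02  2.41e+02  5.11e-01  2.10e-02  2.07e-01]
 [ 2.19e+02  2.45e+02  5.01e-01  2.20e-02  2.11e-01]
 [ 2.19e+02  2.49e+02  4.94e-01  2.40e-02  2.02e-01]
 [ 2.18e+02  2.53e+02  4.86e-01  2.60e-02  2.01e-01]
 [ 2.13e+02  2.57e+02  4.69e-01  3.00e-02  2.46e-01]]
```

View pics/crop0.png

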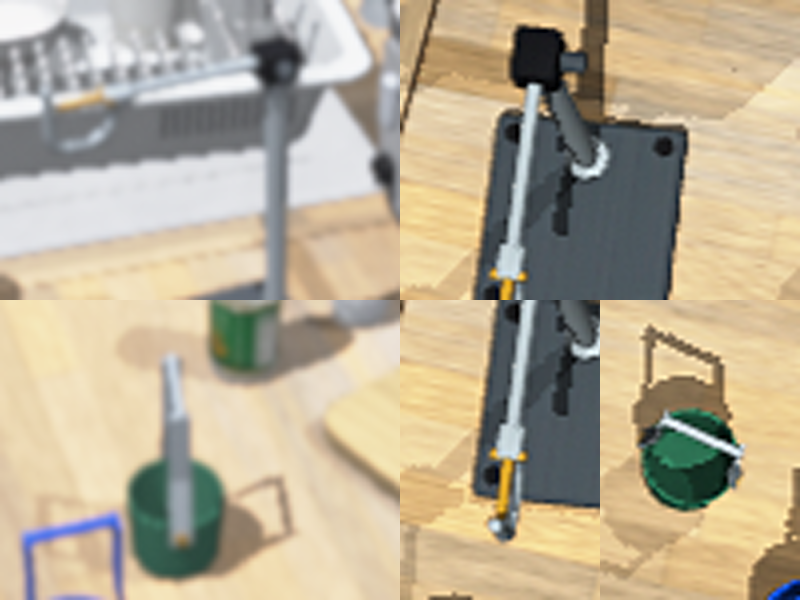

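Run:
```python
from h import *
t=np.load("top0.npz");s=np.load("side0.npz")
a=onz("top",356,264.5,.131);b=onz("top",375,273.75,.131);print("bar top",a.round(4),b.round(4),"L",np.linalg.norm(a-b),"mid",((a+b)/2).round(4),"dir",np.arctan2(*(a-b)[1::-1]))
for n,p,q in(("barL",(322.75,285),(356,264.5)),("barR",(324.5,298.75),(375,273.75)),("nose",(261.25,183.75),(215.75,256.25)),("hinge",(277,184.5),(217,239)),("gtip",(263.75,187),(216.25,253.75))):
    P,e=two(p,q);print(n,P.round(4),"gap",e.round(4))
# pail rim from top
hsv=cv2.cvtColor(t['p'],cv2.COLOR_BGR2HSV)
# plate
X=pts("top",t['d']);g=t['p'].astype(int)
m=(g.max(2)<110)&(abs(X[...,2]-.014)<.015); m[:, :195]=0;m[:,275:]=0;m[:185]=0;m[265:]=0
m=cv2.morphologyEx(m.astype(np.uint8),cv2.MORPH_CLOSE,np.ones((13,13)))
m=cv2.morphologyEx(m,cv2.MORPH_OPEN,np.ones((9,9)))
c=max(cv2.findContours(m,0,1)[0],key=cv2.contourArea)
W=np.array([onz("top",*p,.014)[:2] for p in c[:,0].astype(float)])
r=cv2.minAreaRect((W*1000).astype(np.float32));print("plate mm",r,cv2.boxPoints(r).round(1).tolist())
# hook/stem line from top depth
hk=(X[...,2]>.222)&(X[...,2]<.25)&(X[...,0]>.455)&(X[...,0]<.605)&(X[...,1]>-.02)&(X[...,1]<.05)
P=X[hk][:,:2];l=cv2.fitLine(P.astype(np.float32),cv2.DIST_HUBER,0,.01,.01).ravel();print("stem",l,np.arctan2(l[1],l[0]), hk.sum())
# pixel line on z=.232
v,u=np.nonzero(hk);Q=np.array([onz("top",x,y,.232)[:2] for x,y in zip(u,v)]);l=cv2.fitLine(Q.astype(np.float32),cv2.DIST_HUBER,0,.01,.01).ravel();print("stem",l,np.arctan2(l[1],l[0]))
```

```text
bar top [ 0.4604 -0.2742  0.131 ] [ 0.4376 -0.3158  0.131 ] L 0.04741349711832558 mid [ 0.449 -0.295  0.131] dir 1.0703037997484237
barL [ 0.4615 -0.2747  0.1273] gap 0.0011
barR [ 0.4386 -0.3164  0.129 ] gap 0.0015
nose [0.4718 0.0249 0.2409] gap 0.0002
hinge [0.5134 0.0235 0.2261] gap 0.0041
gtip [0.4789 0.0258 0.2289] gap 0.0006
plate mm ((592.6494750976562, 12.021041870117188), (119.35771179199219, 135.80226135253906), 82.4480972290039) [[517.5, -38.20000076293945], [652.0999755859375, -56.099998474121094], [667.7999877929688, 62.29999923706055], [533.2000122070312, 80.0999984741211]]
stem [ 0.99092674 -0.13440314  0.53391415  0.02088269] -0.13481112 264
stem [ 0.99066466 -0.13632137  0.5344345   0.02123299] -0.13674715
```

Triangulation agrees with the given sizes:
- **Bar:** its middle is at (0.450, -0.295, about 0.13), direction 1.07 rad.
- **Stand:** yaw is -0.135.
- **Nose:** about (0.472, 0.027), which puts s near 26 mm.

Next I'll lift and travel to above the pail.

Units first: shifts go in shares of 0.8 m and turns go in shares of 4 rad. So -0.7384 m / 0.8 = -0.923, -0.08 m / 0.8 = -0.1, 0.228 rad / 4 = 0.057.

```bash
echo '[{"xyz":[0, 0, -0.075], "jaw":1}, {"xyz":[-0.0375, -0.0625, -0.1], "jaw":1}, {"xyz":[-0.6411, -0.923, -0.1], "rot":[0, 0, 0.057], "jaw":1}, {"xyz":[-0.6411, -0.923, -0.1], "rot":[0, 0, 0.057], "jaw":1}, {"xyz":[-0.6411, -0.923, -0.1], "rot":[0, 0, 0.057], "jaw":1}, {"xyz":[-0.6411, -0.923, -0.1], "rot":[0, 0, 0.057], "jaw":1}, {"xyz":[-0.6411, -0.923, -0.1], "rot":[0, 0, 0.057], "jaw":1}, {"xyz":[-0.6411, -0.923, -0.1], "rot":[0, 0, 0.057], "jaw":1}, {"xyz":[-0.6411, -0.923, -0.1], "rot":[0, 0, 0.057], "jaw":1}, {"xyz":[-0.6411, -0.923, -0.1], "rot":[0, 0, 0.057], "jaw":1}]' > mv.in && python3 -m jog mv.in
```

```text
time_s: 1.35
eef_pos: [0.3366, 0.0236, 0.3301]
eef_rot: [0.001, 0.248, 0.969, 0.0]
wrist_force: [1.0, 0.5, -0.2]
opening: 1.001
grasp_force: 0.0
```

```bash
cat > go.py <<'E'
import sys
from h import *
from scipy.spatial.transform import Rotation as Ro
x,y,z,a=map(float,sys.argv[1:5]); o=get_obs(); w=o["eef_rot"]
R=Ro.from_quat([w[1],w[2],w[3],w[0]])
T=Ro.from_matrix(np.array([[np.sin(a),np.cos(a),0],[-np.cos(a),np.sin(a),0],[0,0,-1]]).T.T)
T=Ro.from_matrix(np.column_stack([[-np.sin(a),np.cos(a),0],[np.cos(a),np.sin(a),0],[0,0,-1]]))
d=R.inv().apply(np.array([x,y,z])-o["eef_pos"]); r=(R.inv()*T).as_rotvec()
print(d.round(4),r.round(4),"dist",np.linalg.norm(d).round(3))
E
python3 go.py .4498 -.2953 .25 1.07
```

```text
Traceback (most recent call last):
  File "go.py", line 6, in <module>
    T=Ro.from_matrix(np.array([[np.sin(a),np.cos(a),0],[-np.cos(a),np.sin(a),0],[0,0,-1]]).T.T)
  File "scipy/spatial/transform/_rotation.pyx", line 1143, in scipy.spatial.transform._rotation.Rotation.from_matrix
ValueError: Non-positive determinant (left-handed or null coordinate frame) in rotation matrix 0: [[ 0.8772005   0.48012423  0.        ]
 [-0.48012423  0.8772005   0.        ]
 [ 0.          0.         -1.        ]].
```

```bash
sed -i '6d' go.py; python3 go.py .4498 -.2953 .25 1.07
```

```text
[-0.2526 -0.2252  0.0803] [ 0.0005  0.0012 -0.0013] dist 0.348
```

In the tool's units: -0.2526 m / 0.8 = -0.3158, -0.2252 m / 0.8 = -0.2815.

```bash
echo '[{"xyz":[-0.3158, -0.2815, 0], "jaw":1}, {"xyz":[-0.3158, -0.2815, 0], "jaw":1}, {"xyz":[-0.3158, -0.2815, 0], "jaw":1}, {"xyz":[-0.3158, -0.2815, 0], "jaw":1}, {"xyz":[-0.3158, -0.2815, 0], "jaw":1}, {"xyz":[-0.3158, -0.2815, 0], "jaw":1}, {"xyz":[-0.3158, -0.2815, 0.1], "jaw":1}, {"xyz":[-0.3158, -0.2815, 0.1], "jaw":1}, {"xyz":[-0.3158, -0.2815, 0.1], "jaw":1}]' > mv.in && python3 -m jog mv.in; python3 go.py .4498 -.2953 .128 1.07
python3 - <<'E'
from h import *
s,ds=optics.camera("side");t,_=optics.camera("top")
print(proj("side",get_obs()["eef_pos"]),proj("top",get_obs()["eef_pos"]))
cv2.imwrite("pics/a.png",np.hstack([cv2.resize(s[220:350,260:390],(400,400)),cv2.resize(t[200:330,300:430],(400,400))]))
E
```

```text
time_s: 2.48
eef_pos: [0.4491, -0.2924, 0.249]
eef_rot: [-0.001, 0.248, 0.969, 0.001]
wrist_force: [0.2, 0.0, 0.5]
opening: 0.999
grasp_force: 0.0
[-0.0024 -0.0023  0.121 ] [ 0.001  -0.0032 -0.0007] dist 0.121
[323.26029927 246.03298912] [369.59731818 259.36329426]
```

View pics/a.png

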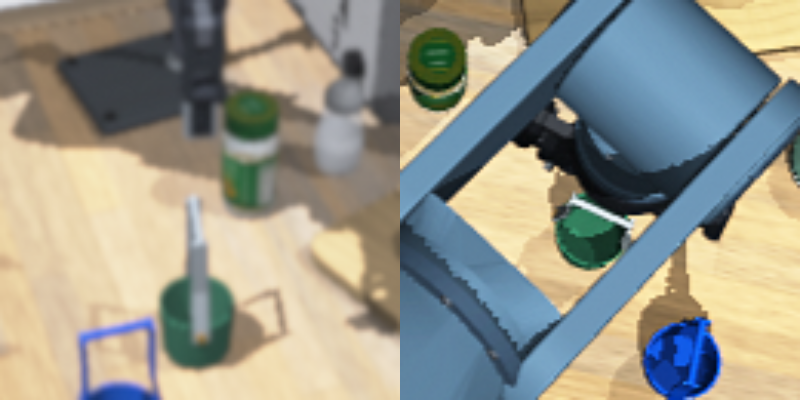

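The fingers sit in line above the strap handle: the finger is at column 197 of the side crop and the handle at 196. Next I'll descend and grip.

In the tool's units: 0.122 m / 0.8 = 0.1525, 0.1 m / 0.8 = 0.125.

```bash
echo '[{"xyz":[-0.0013, -0.0013, 0.075], "jaw":1}, {"xyz":[-0.0013, -0.0013, 0.125], "jaw":1}, {"xyz":[-0.0013, -0.0013, 0.1525], "jaw":1}, {"xyz":[-0.0013, -0.0013, 0.1525], "jaw":1}, {"xyz":[-0.0013, -0.0013, 0.1525], "jaw":1}]' > mv.in && python3 -m jog mv.in; python3 go.py .4498 -.2953 .128 1.07
```

```text
time_s: 3.2
eef_pos: [0.4515, -0.2958, 0.1305]
eef_rot: [0.002, 0.248, 0.969, -0.001]
wrist_force: [0.3, -0.4, -0.0]
opening: 1.004
grasp_force: 0.0
[ 0.0017 -0.0004  0.0025] [-0.0012  0.0039 -0.0006] dist 0.003
```

In the tool's units: 0.002 m / 0.8 = 0.0025.

```bash
echo '[{"xyz":[0, 0, 0.0025], "jaw":1}, {"xyz":[0, 0, 0.0025], "jaw":0}, {"xyz":[0, 0, 0.0025], "jaw":0}, {"xyz":[0, 0, 0.0025], "jaw":0}, {"xyz":[0, 0, 0.0025], "jaw":0}, {"xyz":[0, 0, 0.0025], "jaw":0}, {"xyz":[0, 0, 0.0025], "jaw":0}]' > mv.in && python3 -m jog mv.in
```

```text
time_s: 4.08
eef_pos: [0.4507, -0.295, 0.1268]
eef_rot: [0.001, 0.248, 0.969, -0.0]
wrist_force: [0.9, 1.8, 6.1]
opening: 0.568
grasp_force: 62.4
```

In the tool's units: -0.131 m / 0.8 = -0.1638, -0.09 m / 0.8 = -0.1125.

```bash
echo '[{"xyz":[0, 0, -0.05], "jaw":0}, {"xyz":[0, 0, -0.1125], "jaw":0}, {"xyz":[0, 0, -0.1638], "jaw":0}, {"xyz":[0, 0, -0.1638], "jaw":0}, {"xyz":[0, 0, -0.1638], "jaw":0}, {"xyz":[0, 0, -0.1638], "jaw":0}]' > mv.in && python3 -m jog mv.in; python3 go.py .393 .038 .257 1.436
```

```text
time_s: 4.82
eef_pos: [0.4493, -0.2939, 0.2548]
eef_rot: [-0.002, 0.248, 0.969, 0.001]
wrist_force: [-0.2, 0.0, -1.0]
opening: 0.568
grasp_force: 62.9
[ 0.209   0.2639 -0.0011] [ 0.0018 -0.0035 -0.3671] dist 0.337
```

In the tool's units: 0.264 m / 0.8 = 0.33, 0.252 m / 0.8 = 0.315, -0.367 rad / 4 = -0.0918.

```bash
echo '[{"xyz":[0.0375, 0.0475, -0.0025], "rot":[0, 0, -0.0125], "jaw":0}, {"xyz":[0.075, 0.095, -0.0025], "rot":[0, 0, -0.025], "jaw":0}, {"xyz":[0.1125, 0.1425, -0.0025], "rot":[0, 0, -0.04], "jaw":0}, {"xyz":[0.15, 0.19, -0.0025], "rot":[0, 0, -0.0525], "jaw":0}, {"xyz":[0.1875, 0.2375, -0.0025], "rot":[0, 0, -0.065], "jaw":0}, {"xyz":[0.225, 0.285, -0.0025], "rot":[0, 0, -0.08], "jaw":0}, {"xyz":[0.25, 0.315, -0.0025], "rot":[0, 0, -0.0888], "jaw":0}, {"xyz":[0.2613, 0.33, -0.0025], "rot":[0, 0, -0.0918], "jaw":0}, {"xyz":[0.2613, 0.33, -0.0025], "rot":[0, 0, -0.0918], "jaw":0}, {"xyz":[0.2613, 0.33, -0.0025], "rot":[0, 0, -0.0918], "jaw":0}]' > mv.in && python3 -m jog mv.in
python3 - <<'E'
from h import *
s,ds=optics.camera("side");t,_=optics.camera("top")
print(get_obs()["eef_pos"],proj("side",get_obs()["eef_pos"]),proj("top",get_obs()["eef_pos"]))
cv2.imwrite("pics/b.png",np.hstack([cv2.resize(s[130:260,200:330],(400,400)),cv2.resize(t[180:310,160:290],(400,400))]))
E
```

```text
time_s: 6.08
eef_pos: [0.3941, 0.0365, 0.2588]
eef_rot: [-0.0, 0.068, 0.998, -0.0]
wrist_force: [0.3, 0.0, -1.6]
opening: 0.567
grasp_force: 63.2
[0.39414417 0.03635856 0.25887264] [230.34835418 183.89111154] [208.97312492 292.57386136]
```

View pics/b.png

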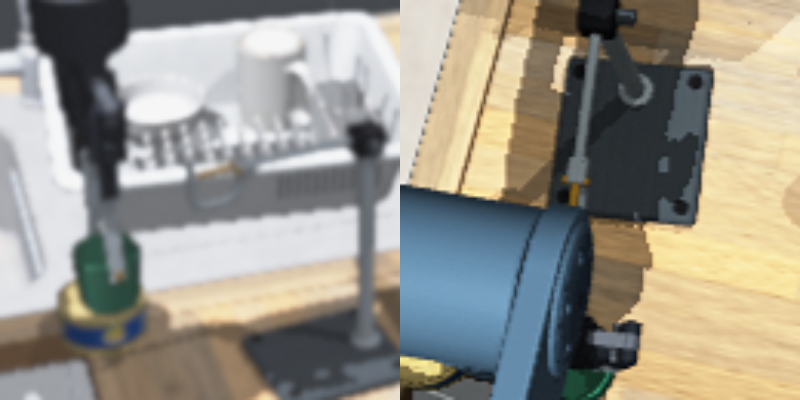

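The pail hangs upright in front of the nose, on the stem line, with the rim below the hook. Next I'll pass the bar over the nose.

In the tool's units: -0.098 m / 0.8 = -0.1225, -0.025 m / 0.8 = -0.0313.

```bash
echo '[{"xyz":[-0.0313, 0.0006, 0], "jaw":0}, {"xyz":[-0.0625, 0.0013, 0], "jaw":0}, {"xyz":[-0.0938, 0.0025, 0], "jaw":0}, {"xyz":[-0.1188, 0.0025, 0], "jaw":0}, {"xyz":[-0.1225, 0.0025, 0], "jaw":0}, {"xyz":[-0.1225, 0.0025, 0], "jaw":0}, {"xyz":[-0.1225, 0.0025, 0], "jaw":0}]' > mv.in && python3 -m jog mv.in
python3 - <<'E'
from h import *
s,ds=optics.camera("side");t,_=optics.camera("top")
print(get_obs()["eef_pos"],get_obs()["wrist_force"],proj("side",get_obs()["eef_pos"]))
cv2.imwrite("pics/c.png",np.hstack([cv2.resize(s[160:230,240:310],(400,400),interpolation=2),cv2.resize(t[200:270,180:250],(400,400))]))
E
```

```text
time_s: 7.05
eef_pos: [0.4906, 0.0261, 0.2589]
eef_rot: [-0.0, 0.068, 0.998, 0.0]
wrist_force: [-0.1, -0.4, -1.2]
opening: 0.57
grasp_force: 63.2
[0.49082452 0.02618157 0.25912527] [ 0.71210109 -0.3665916  -2.14752848] [267.21051722 175.15168592]
```

View pics/c.png

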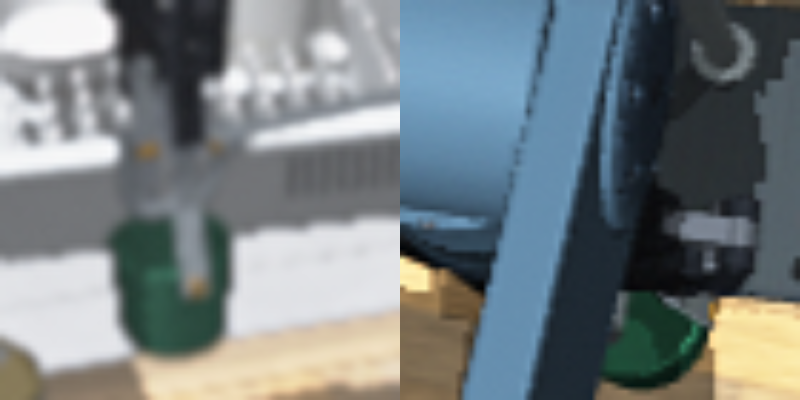

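The bar is over the gate, with brass showing either side of the strap at crop (148,148) and (215,148). Next I'll lower the bar to gate level and check the force.

In the tool's units: 0.02 m / 0.8 = 0.025, 0.016 m / 0.8 = 0.02.

```bash
echo '[{"xyz":[0, 0, 0.0125], "jaw":0}, {"xyz":[0, 0, 0.02], "jaw":0}, {"xyz":[0, 0, 0.025], "jaw":0}, {"xyz":[0, 0, 0.025], "jaw":0}, {"xyz":[0, 0, 0.025], "jaw":0}, {"xyz":[0, 0, 0.025], "jaw":0}]' > mv.in && python3 -m jog mv.in; echo '[{"xyz":[0, 0, 0.0013], "jaw":0}, {"xyz":[0, 0, 0.0013], "jaw":0}]' > mv.in && python3 -m jog mv.in
```

```text
time_s: 7.9
eef_pos: [0.4914, 0.0261, 0.2392]
eef_rot: [0.0, 0.067, 0.998, -0.0]
wrist_force: [0.2, -0.4, -1.4]
opening: 0.568
grasp_force: 63.2
time_s: 8.15
eef_pos: [0.4912, 0.0261, 0.238]
eef_rot: [-0.0, 0.067, 0.998, 0.0]
wrist_force: [0.2, -0.4, -0.9]
opening: 0.566
grasp_force: 63.2
```

In the tool's units: 0.007 m / 0.8 = 0.0088, 0.005 m / 0.8 = 0.0063.

```bash
echo '[{"xyz":[0.0025, 0, 0.0013], "jaw":0}, {"xyz":[0.0063, 0, 0.0013], "jaw":0}, {"xyz":[0.0088, 0, 0.0013], "jaw":0}, {"xyz":[0.0088, 0, 0.0013], "jaw":0}, {"xyz":[0.0088, 0, 0.0013], "jaw":0}]' > mv.in && python3 -m jog mv.in; for i in 1; do echo '[{"xyz":[0.0013, 0, 0], "jaw":0}, {"xyz":[0.0013, 0, 0], "jaw":0}, {"xyz":[0.0013, 0, 0], "jaw":0}]' > mv.in && python3 -m jog mv.in; done
```

```text
time_s: 8.78
eef_pos: [0.4844, 0.0271, 0.2371]
eef_rot: [0.0, 0.067, 0.998, -0.0]
wrist_force: [0.2, -0.3, -1.1]
opening: 0.569
grasp_force: 63.2
time_s: 9.15
eef_pos: [0.4833, 0.0272, 0.237]
eef_rot: [0.0, 0.067, 0.998, 0.0]
wrist_force: [-0.1, -0.3, -2.1]
opening: 0.565
grasp_force: 63.2
```

In the tool's units: 0.001 m / 0.8 = 0.0013.

```bash
echo '[{"xyz":[0.0013, 0, 0], "jaw":0}, {"xyz":[0.0013, 0, 0], "jaw":0}, {"xyz":[0.0013, 0, 0], "jaw":0}]' > mv.in && python3 -m jog mv.in
```

```text
time_s: 9.52
eef_pos: [0.4823, 0.0273, 0.237]
eef_rot: [0.0, 0.067, 0.998, -0.0]
wrist_force: [-0.2, -1.2, -2.7]
opening: 0.567
grasp_force: 63.2
```

In the tool's units: 0.001 m / 0.8 = 0.0013.

```bash
echo '[{"xyz":[0.0013, 0, 0], "jaw":0}, {"xyz":[0.0013, 0, 0], "jaw":0}, {"xyz":[0.0013, 0, 0], "jaw":0}]' > mv.in && python3 -m jog mv.in
```

```text
time_s: 9.9
eef_pos: [0.4814, 0.0275, 0.237]
eef_rot: [0.0, 0.067, 0.998, -0.0]
wrist_force: [-0.6, 0.9, -0.9]
opening: 0.567
grasp_force: 63.2
```

In the tool's units: 0.001 m / 0.8 = 0.0013.

```bash
echo '[{"xyz":[0.0013, 0, 0], "jaw":0}, {"xyz":[0.0013, 0, 0], "jaw":0}, {"xyz":[0.0013, 0, 0], "jaw":0}]' > mv.in && python3 -m jog mv.in
```

```text
time_s: 10.28
eef_pos: [0.4803, 0.0276, 0.237]
eef_rot: [-0.0, 0.067, 0.998, -0.0]
wrist_force: [0.9, -0.7, -1.5]
opening: 0.571
grasp_force: 63.2
```

In the tool's units: 0.001 m / 0.8 = 0.0013.

```bash
echo '[{"xyz":[0.0013, 0, 0], "jaw":0}, {"xyz":[0.0013, 0, 0], "jaw":0}, {"xyz":[0.0013, 0, 0], "jaw":0}]' > mv.in && python3 -m jog mv.in
```

```text
time_s: 10.65
eef_pos: [0.4795, 0.0277, 0.2371]
eef_rot: [0.0, 0.067, 0.998, -0.0]
wrist_force: [1.2, -0.2, -2.2]
opening: 0.567
grasp_force: 63.2
```

In the tool's units: 0.001 m / 0.8 = 0.0013.

```bash
echo '[{"xyz":[0.0013, 0, 0], "jaw":0}, {"xyz":[0.0013, 0, 0], "jaw":0}, {"xyz":[0.0013, 0, 0], "jaw":0}]' > mv.in && python3 -m jog mv.in; python3 -c "
from bench import get_obs;o=get_obs();print(o['wrist_force'],o['torque'])"
```

```text
time_s: 11.02
eef_pos: [0.4792, 0.0277, 0.2372]
eef_rot: [0.001, 0.067, 0.998, -0.0]
wrist_force: [5.4, -0.4, -4.9]
opening: 0.569
grasp_force: 62.9
[ 5.41656078 -0.42417802 -4.91512368] [-0.09187396 -0.81664439  0.00774445]
```

Nose felt at TCP x ≈ 0.4793, with 5 N on the wrist. Next I'll back off to about a 2.5 mm gap.

In the tool's units: -0.0034 m / 0.8 = -0.0043, -0.002 m / 0.8 = -0.0025.

```bash
echo '[{"xyz":[-0.0025, 0, 0], "jaw":0}, {"xyz":[-0.0043, 0, 0], "jaw":0}, {"xyz":[-0.0043, 0, 0], "jaw":0}, {"xyz":[-0.0043, 0, 0], "jaw":0}]' > mv.in && python3 -m jog mv.in;echo '[{"xyz":[0, 0, 0.0025], "jaw":0}, {"xyz":[0, 0, 0.005], "jaw":0}, {"xyz":[0, 0, 0.005], "jaw":0}]' > mv.in && python3 -m jog mv.in
```

```text
time_s: 11.52
eef_pos: [0.4816, 0.0275, 0.2369]
eef_rot: [-0.0, 0.067, 0.998, 0.0]
wrist_force: [-0.0, -0.1, -1.4]
opening: 0.568
grasp_force: 63.1
time_s: 11.9
eef_pos: [0.4816, 0.0275, 0.2327]
eef_rot: [-0.0, 0.067, 0.998, 0.0]
wrist_force: [-0.4, -0.2, -1.6]
opening: 0.574
grasp_force: 63.1
```

In the tool's units: 0.004 m / 0.8 = 0.005, 0.002 m / 0.8 = 0.0025.

```bash
echo '[{"xyz":[0, 0, 0.0025], "jaw":0}, {"xyz":[0, 0, 0.005], "jaw":0}, {"xyz":[0, 0, 0.005], "jaw":0}]' > mv.in && python3 -m jog mv.in
```

```text
time_s: 12.28
eef_pos: [0.4817, 0.0274, 0.2289]
eef_rot: [-0.0, 0.067, 0.998, -0.0]
wrist_force: [-0.6, 0.7, -0.1]
opening: 0.566
grasp_force: 63.2
```

In the tool's units: 0.003 m / 0.8 = 0.0038, 0.001 m / 0.8 = 0.0013.

```bash
echo '[{"xyz":[0, 0, 0.0013], "jaw":0}, {"xyz":[0, 0, 0.0038], "jaw":0}, {"xyz":[0, 0, 0.0038], "jaw":0}]' > mv.in && python3 -m jog mv.in
```

```text
time_s: 12.65
eef_pos: [0.4818, 0.0274, 0.2259]
eef_rot: [0.0, 0.067, 0.998, 0.0]
wrist_force: [-0.5, 1.1, -0.4]
opening: 0.57
grasp_force: 63.3
```

In the tool's units: 0.006 m / 0.8 = 0.0075, 0.004 m / 0.8 = 0.005.

```bash
echo '[{"xyz":[0, 0, 0.0025], "jaw":0}, {"xyz":[0, 0, 0.005], "jaw":0}, {"xyz":[0, 0, 0.0075], "jaw":0}, {"xyz":[0, 0, 0.0075], "jaw":0}]' > mv.in && python3 -m jog mv.in
```

```text
time_s: 13.15
eef_pos: [0.4816, 0.0274, 0.2198]
eef_rot: [-0.0, 0.067, 0.998, -0.0]
wrist_force: [-0.8, -0.3, 1.4]
opening: 0.576
grasp_force: 63.4
```

In the tool's units: 0.006 m / 0.8 = 0.0075, 0.004 m / 0.8 = 0.005.

```bash
echo '[{"xyz":[0, 0, 0.0025], "jaw":0}, {"xyz":[0, 0, 0.005], "jaw":0}, {"xyz":[0, 0, 0.0075], "jaw":0}, {"xyz":[0, 0, 0.0075], "jaw":0}]' > mv.in && python3 -m jog mv.in
```

```text
time_s: 13.65
eef_pos: [0.481, 0.0276, 0.2134]
eef_rot: [-0.001, 0.067, 0.998, 0.0]
wrist_force: [-0.9, 0.6, 0.8]
opening: 0.57
grasp_force: 63.4
```

In the tool's units: 0.003 m / 0.8 = 0.0038, 0.002 m / 0.8 = 0.0025.

```bash
echo '[{"xyz":[0, 0, 0.0025], "jaw":0}, {"xyz":[0, 0, 0.0038], "jaw":0}, {"xyz":[0, 0, 0.0038], "jaw":0}]' > mv.in && python3 -m jog mv.in
```

```text
time_s: 14.02
eef_pos: [0.4813, 0.0275, 0.2106]
eef_rot: [-0.001, 0.067, 0.998, 0.0]
wrist_force: [-2.7, -0.3, 0.4]
opening: 0.571
grasp_force: 63.4
```

In the tool's units: 0.002 m / 0.8 = 0.0025, 0.001 m / 0.8 = 0.0013.

```bash
echo '[{"xyz":[0, 0, 0.0013], "jaw":0}, {"xyz":[0, 0, 0.0025], "jaw":0}, {"xyz":[0, 0, 0.0025], "jaw":0}]' > mv.in && python3 -m jog mv.in
```

```text
time_s: 14.4
eef_pos: [0.4815, 0.0275, 0.2087]
eef_rot: [-0.0, 0.067, 0.998, 0.0]
wrist_force: [-3.5, 0.4, -1.3]
opening: 0.567
grasp_force: 63.4
```

```bash
echo '[{"xyz":[0, 0, 0.0013], "jaw":0}, {"xyz":[0, 0, 0.0019], "jaw":0}, {"xyz":[0, 0, 0.0019], "jaw":0}]' > mv.in && python3 -m jog mv.in
```

```text
time_s: 14.78
eef_pos: [0.4813, 0.0275, 0.2071]
eef_rot: [-0.001, 0.067, 0.998, 0.0]
wrist_force: [-4.7, 0.8, -1.3]
opening: 0.565
grasp_force: 63.3
```

In the tool's units: 0.0015 m / 0.8 = 0.0019, 0.001 m / 0.8 = 0.0013.

```bash
echo '[{"xyz":[0, 0, 0.0013], "jaw":0}, {"xyz":[0, 0, 0.0019], "jaw":0}, {"xyz":[0, 0, 0.0019], "jaw":0}]' > mv.in && python3 -m jog mv.in
python3 - <<'E'
from h import *
s,_=optics.camera("side");cv2.imwrite("pics/d.png",cv2.resize(s[160:230,230:320],(720,560),interpolation=2))
E
```

```text
time_s: 15.15
eef_pos: [0.4822, 0.0273, 0.2062]
eef_rot: [0.001, 0.067, 0.998, -0.0]
wrist_force: [-0.2, -0.1, -2.2]
opening: 0.567
grasp_force: 63.2
```

View pics/d.png

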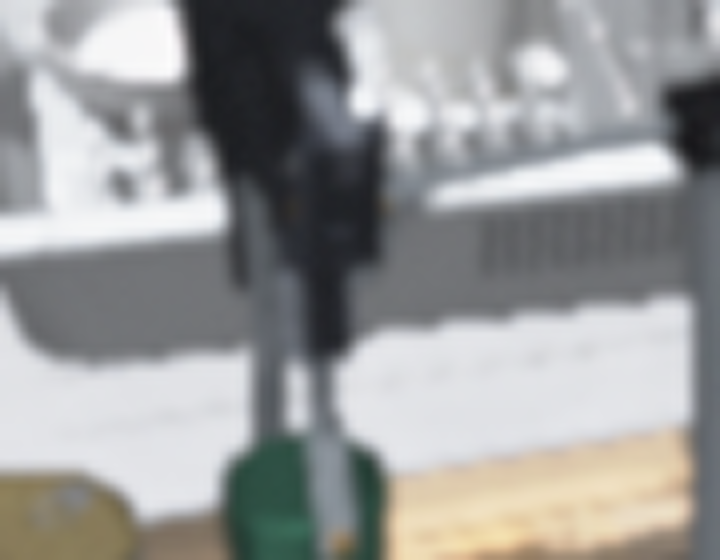

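The side force dropped from 4.7 N to 0, so the gate has snapped shut; the fingers hide the hook in this view. Next I'll centre the bar in the bowl and set it down.

In the tool's units: -0.007 m / 0.8 = -0.0088, -0.003 m / 0.8 = -0.0038.

```bash
echo '[{"xyz":[-0.0038, 0, 0], "jaw":0}, {"xyz":[-0.0088, 0, 0], "jaw":0}, {"xyz":[-0.0088, 0, 0.0013], "jaw":0}, {"xyz":[-0.0088, 0, 0.0019], "jaw":0}, {"xyz":[-0.0088, 0, 0.0019], "jaw":0}]' > mv.in && python3 -m jog mv.in
```

```text
time_s: 15.82
eef_pos: [0.4885, 0.0265, 0.2043]
eef_rot: [-0.0, 0.067, 0.998, 0.0]
wrist_force: [0.4, 0.8, -2.0]
opening: 0.567
grasp_force: 63.2
```

In the tool's units: 0.0007 m / 0.8 = 0.0009.

```bash
echo '[{"xyz":[0, 0, 0.0009], "jaw":0}, {"xyz":[0, 0, 0.0009], "jaw":0}]' > mv.in && python3 -m jog mv.in
```

```text
time_s: 16.08
eef_pos: [0.4886, 0.0265, 0.2038]
eef_rot: [-0.0, 0.067, 0.998, 0.0]
wrist_force: [-0.5, 0.5, -1.0]
opening: 0.568
grasp_force: 63.2
```

In the tool's units: 0.001 m / 0.8 = 0.0013.

```bash
echo '[{"xyz":[0, 0, 0.0013], "jaw":0}, {"xyz":[0, 0, 0.0013], "jaw":0}]' > mv.in && python3 -m jog mv.in
```

```text
time_s: 16.32
eef_pos: [0.4886, 0.0265, 0.2027]
eef_rot: [-0.0, 0.067, 0.998, 0.0]
wrist_force: [-0.2, -0.2, -1.6]
opening: 0.57
grasp_force: 63.2
```

In the tool's units: 0.001 m / 0.8 = 0.0013.

```bash
echo '[{"xyz":[0, 0, 0.0013], "jaw":0}, {"xyz":[0, 0, 0.0013], "jaw":0}]' > mv.in && python3 -m jog mv.in
```

```text
time_s: 16.58
eef_pos: [0.4888, 0.0265, 0.2022]
eef_rot: [0.0, 0.067, 0.998, -0.0]
wrist_force: [-1.1, 1.0, 1.6]
opening: 0.567
grasp_force: 63.6
```

The bar has landed in the bowl at about 3 N. Next I'll release.

In the tool's units: -0.13 m / 0.8 = -0.1625, -0.1 m / 0.8 = -0.125.

```bash
echo '[{"jaw":0.65}, {"jaw":0.8}, {"jaw":1}, {"jaw":1}, {"jaw":1}, {"xyz":[0, 0, -0.025], "jaw":1}, {"xyz":[0, 0, -0.075], "jaw":1}, {"xyz":[0, 0, -0.125], "jaw":1}, {"xyz":[0, 0, -0.1625], "jaw":1}, {"xyz":[0, 0, -0.1625], "jaw":1}]' > mv.in && python3 -m jog mv.in; echo '[{"xyz":[0.0625, 0, -0.025], "jaw":1}, {"xyz":[0.125, 0, -0.025], "jaw":1}, {"xyz":[0.1625, 0, -0.025], "jaw":1}, {"xyz":[0.1625, 0, -0.025], "jaw":1}, {"xyz":[0.1625, 0, -0.025], "jaw":1}, {"xyz":[0.1625, 0, -0.025], "jaw":1}, {"xyz":[0.1625, 0, -0.025], "jaw":1}, {"xyz":[0.1625, 0, -0.025], "jaw":1}]' > mv.in && python3 -m jog mv.in
python3 - <<'E'
from h import *
s,_=optics.camera("side");t,_=optics.camera("top");cv2.imwrite("pics/e.png",np.hstack([cv2.resize(s[160:240,230:310],(400,400),interpolation=2),cv2.resize(t[200:280,170:250],(400,400))]))
E
```

```text
time_s: 17.82
eef_pos: [0.49, 0.0263, 0.3345]
eef_rot: [0.003, 0.067, 0.998, -0.0]
wrist_force: [-0.1, 0.9, 0.2]
opening: 1.0
grasp_force: 0.0
time_s: 18.82
eef_pos: [0.3601, 0.0439, 0.3516]
eef_rot: [-0.0, 0.067, 0.998, 0.0]
wrist_force: [-1.0, -0.4, 0.6]
opening: 1.003
grasp_force: 0.0
```

View pics/e.png

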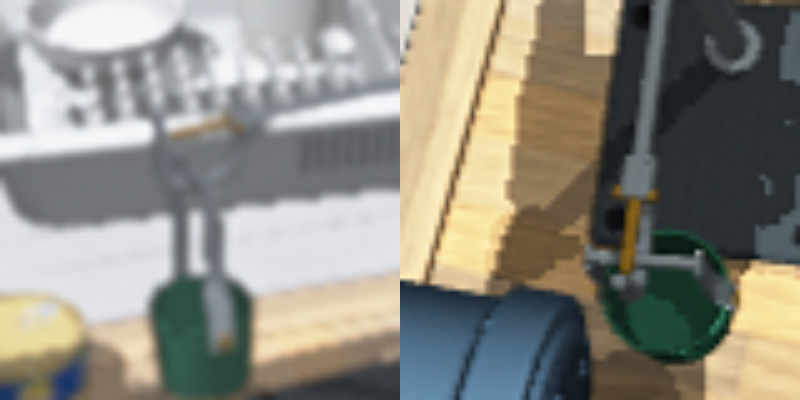

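The gate is shut (brass bar level) above the handle bar, and the pail hangs upright in the bowl, off-centre by only a few mm. I'll let it settle, then hand in.

```bash
for i in 1 2 3; do echo '[{"jaw":1}, {"jaw":1}, {"jaw":1}, {"jaw":1}, {"jaw":1}, {"jaw":1}, {"jaw":1}, {"jaw":1}, {"jaw":1}, {"jaw":1}]' > mv.in && python3 -m jog mv.in >/dev/null
python3 - <<'E'
from h import *
s,_=optics.camera("side");h=cv2.cvtColor(s,cv2.COLOR_BGR2HSV)[195:240,245:300]
m=(h[...,0]>60)&(h[...,0]<90)&(h[...,1]>90);print(m.sum(),np.argwhere(m).mean(0))
E
done; python3 -c "
from bench import workorder; print(workorder.hand_in())"
```

```text
228 [33.66666667 23.46929825]
227 [33.68281938 23.36123348]
230 [33.6        23.49130435]
the job is handed in; nothing more can be done
None
```

The green pail is hanging upright in the bottom of the hook with the gate shut above it, the gripper is clear, and the job is handed in at about 23 s of the 48 s; the hand-in returned no verdict.

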